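# Rerack the sample vials in reverse order

### The arm

A 7-joint arm with a two-finger parallel gripper is mounted at the origin on the work surface. World frame = base frame: x ahead of the robot, y to its left, z up, the work surface at z = 0. Lengths are in m, angles in rad, forces in N, time in s.
With the tool pointing down it reaches from about 0.4 to 0.85 m from the base axis. Payload 10.4 kg.
Tool frame: the origin (TCP) lies at the very end of the fingers, on their centre line; the grasp point (between the pads) lies 19 mm behind it; y points along the fingers, x is the direction in which the jaws open and shut, and the axes are right-handed (so a half turn about y gives the same grasp; the last joint's range is limited). The gripper opens to 87 mm and grips with 3 to 60 N. Pads are 19 mm wide; open, the fingers measure 117 mm over their backs; the gripper's body (75 mm by 190 mm) begins 51 mm behind the grasp point.
Start: joints at [-1.163, 0.332, -0.065, 1.46, 0.022, 1.35, -0.088], TCP at [0.261, 0.568, 0.223] pointing down, gripper open.
Joint ranges: [-2.6, 2.6], [-0.5, 2.12], [-1.47, 1.34], [0.16, 2.42], [-1.27, 4.41], [0.06, 2.06], [-2.6, 2.6]. Speed limits (rad/s): [2.22, 2.22, 2.79, 2.79, 3.14, 3.14, 3.14].

### API

Orientations are given as a unit quaternion [w, x, y, z].
In Python, from station import env gives the robot as it stands.
- The arm moves only by the tool servo_tool, never from a script. Its argument "targets" is a list of rows, each a list of 3 entries, a list of its own where there are three numbers: the shift along the world's x, y, z in mm, then the turn about the world's z in degrees, then the opening, from 0 (shut) to 1 (fully open). In form: [[[tx, ty, tz], yaw, hand], ...]. A call has 1 to 20 rows; each row shifts and turns the commanded pose from where the row before left it; what a row does not reach is not made up. A row lasts 1/12 s, in which the tool goes at most 41.7 mm and 7.16 degrees, less where a joint would pass 70% of its speed; a pose out of reach is approached as far as the arm can. A call with a gripper value outside its range is refused whole. The fingers move at their own pace and stop on an object; "newtons" is the grip in N (left out, the last holds). Time passes only in rows, so rows that do not move let the fingers close. It gives the time, the measured TCP pose, the force and the opening at its end, in the units of the state.
- env.read_state(): the state, without advancing time (a new reading comes with each control period).
- env.grab_frame(name): name is "scene" or "top"; returns a dict with "img" (384x512x3 uint8, red, green, blue), "intrinsics" (3x3 intrinsics, pixels), "position" and "orientation" of the camera in the world. Camera axes: x right, y down, z forward; pixel columns grow to the right and rows downward; lengths in m; the calibration is good to about 2 mm. A picture is of the moment at which its call begins. There is no depth.
- env.close_job(): hands the job in, once; it reports no verdict.
The state is a dict: "time": time; "joints": joint angles; "dq": joint speeds; "joint_efforts": joint torques, N m; "position": TCP position; "ee_rot": TCP orientation; "ft_force": force on the tool from outside, world axes, zero at the start; "moment": the same for the moment, N m; "width": finger opening in m.
Only numpy, scipy, OpenCV 4.12 (cv2) and the standard library are available. Lean on these libraries where they do the work, as an engineer would, in place of code of your own. Each camera call takes 0.05 s, during which the arm holds its last target. There are 200 camera calls.

### The job

Move the four vials one after another from the old rack (the metal plate with grey cups) into the white tray, one in each place, so that they stand there in the reverse left-to-right order: the vial that was leftmost goes into the rightmost place, the second from the left into the second from the right, and so on. Set each one down standing upright on the tray's floor, without dropping it or tipping it over.

Things in the scene. Friction and masses are not known exactly. Their poses are not given: they have to be found in the camera images.
- vial_a_mid (a point): Tall slim sample tube: clear plastic with a white paper band, 30 mm across, 110 mm tall, flat foot; flat white screw cap 35 mm across on the top 14 mm. Grip well 20 mm above this point (30 mm across). 70 g. Round, starts upright; this point is on its axis, half-way up; z up along it.
- vial_b_mid (a point): Short stout jar: white plastic, 38 mm across, 80 mm tall, flat foot; black screw lid 40 mm across on the top 24 mm. Grip well on the lid, 26 mm above this point. 90 g. Round, starts upright; this point is on its axis, half-way up; z up along it.
- vial_c_mid (a point): Dropper bottle: brown glass, 34 mm across and 58 mm tall, then a black collar 24 mm across from 62 to 86 mm above the foot, then a rubber bulb 14 mm across up to 104 mm. Grip well on the collar, 22 mm above this point. 90 g. Round, starts upright; this point is on its axis, half-way up; z up along it.
- vial_d_mid (a point): Crimp-top bottle: clear glass with a white paper band, 36 mm across and 54 mm tall, narrow neck, then a bare metal cap 28 mm across from 70 to 92 mm above the foot (92 mm tall in all). Grip well on the cap, 34 mm above this point. 90 g. Round, starts upright; this point is on its axis, half-way up; z up along it.
- old_rack: Old rack: fixed aluminium plate, 70 (its x) by 250 mm (its y, along the row, pointing to the robot's left), 6 mm thick, a 22 mm high lip at each end, carrying a row of four grey cups. On the left or right of the bench, turned up to 20 degrees from a left-to-right row. Origin: centre of its underside, on the bench.
- new_rack: New rack: fixed white tray on the other side, 66 (its x) by 238 mm (its y, along the row, to the robot's left), turned up to 20 degrees. Walls and three partitions 24 mm high, 4 mm thick, floor 4 mm thick: four empty places centred at x = 0, y = -87, -29, 29, 87 mm in its frame, each 58 by 54 mm inside. Origin: centre of its underside, on the bench.
- cup_a: Fixed square grey cup of the old rack in which the tall slim tube (vial_a) starts, marking where it stood: 52 mm square, 20 mm high, wall and floor 3 mm. The cups look alike, 58 mm apart, at y = -87, -29, 29, 87 mm of the old rack in any order. Origin: centre of its underside, 6 mm above the bench; inner floor 9 mm above the bench.
- cup_b: Fixed square grey cup of the old rack in which the stout jar (vial_b) starts, marking where it stood: 52 mm square, 20 mm high, wall and floor 3 mm. The cups look alike, 58 mm apart, at y = -87, -29, 29, 87 mm of the old rack in any order. Origin: centre of its underside, 6 mm above the bench; inner floor 9 mm above the bench.
- cup_c: Fixed square grey cup of the old rack in which the dropper bottle (vial_c) starts, marking where it stood: 52 mm square, 20 mm high, wall and floor 3 mm. The cups look alike, 58 mm apart, at y = -87, -29, 29, 87 mm of the old rack in any order. Origin: centre of its underside, 6 mm above the bench; inner floor 9 mm above the bench.
- cup_d: Fixed square grey cup of the old rack in which the crimp-top bottle (vial_d) starts, marking where it stood: 52 mm square, 20 mm high, wall and floor 3 mm. The cups look alike, 58 mm apart, at y = -87, -29, 29, 87 mm of the old rack in any order. Origin: centre of its underside, 6 mm above the bench; inner floor 9 mm above the bench.

How it is judged:
By the outcome, as a careful person would: the job done as asked, in the order asked, and still so for the second after the job is handed in, with the robot touching nothing.
It also fails if it takes over 128 s, if anything falls off the work surface, if the arm or the gripper's body presses on something with over 40 N, if the wrist force passes 120 N, or if a joint passes its speed limit or range.

## Working session

There is one attempt and no reset: what is moved stays moved. The work goes in short steps, Python scripts to look and compute and a tool call to move; the robot and the scene stay as the last step left them, time stands still between calls to the robot, and variables do not carry over. Pictures are saved under pics/ and viewed, about 12 in all and at most 16, crops included, and the job is handed in when it is done.

Besides the shell and the picture viewer there is one more tool, called after "Call:" as name([rows], argument=value, ...), one row to a line, values as JSON. servo_tool: Moves the arm, as the interface text tells. Its arguments: {"type":"object","properties":{"targets":{"type":"array"},"newtons":{"type":"number"}},"required":["targets"]}

```bash
ls; mkdir -p pics; cat > h.py <<'E'
import numpy as np, cv2
from scipy.spatial.transform import Rotation as R
from station import env
def rot(q): return R.from_quat([q[1],q[2],q[3],q[0]]).as_matrix()
def grab(n,save=None):
    f=env.grab_frame(n)
    if save: cv2.imwrite('pics/'+save,cv2.cvtColor(f['img'],cv2.COLOR_RGB2BGR))
    return f
def px2w(f,u,v,z):
    K=np.array(f['intrinsics']);d=rot(f['orientation'])@np.linalg.inv(K)@np.array([u,v,1.]);p=np.array(f['position'])
    return p+d*(z-p[2])/d[2]
def w2px(f,P):
    c=rot(f['orientation']).T@(np.array(P)-np.array(f['position']));q=np.array(f['intrinsics'])@c
    return q[:2]/q[2]
E
python3 - <<'E'
from h import *
for n in('top','scene'):
    f=grab(n,n+'0.png');print(n,f['position'],f['orientation'],f['intrinsics'])
s=env.read_state();print(s)
E
```

```text
pics
top [0.48662645 0.00102219 0.96074806] [ 0.02465283 -0.69738182  0.71538818 -0.03564524] [[375.20137123   0.         252.97865846]
 [  0.         375.20137123 190.8460395 ]
 [  0.           0.           1.        ]]
scene [1.19434755 0.29535313 0.80680252] [-0.1976147   0.49260324  0.78541116 -0.31846474] [[467.86347583   0.         261.139996  ]
 [  0.         467.86347583 190.06056594]
 [  0.           0.           1.        ]]
{'time': 0.1, 'joints': array([-1.16258965,  0.33279342, -0.06470325,  1.46084882,  0.02161743,
        1.34989613, -0.08848865]), 'dq': array([-0.00037543, -0.0024266 ,  0.00097963, -0.00155292,  0.00086255,
       -0.00012794,  0.00067923]), 'joint_efforts': array([ 9.02112970e-04, -6.24542642e+01,  2.42811861e-02, -3.90720606e+01,
       -6.16359897e-02,  3.65251489e-02,  6.78446577e-05]), 'position': array([0.26086651, 0.56758006, 0.2218471 ]), 'ee_rot': array([-0.59504909,  0.59556818,  0.38122787, -0.38194297]), 'ft_force': array([-0.252767  ,  1.08047029, -0.16617333]), 'moment': array([ 0.00252165, -0.02618817,  0.03453529]), 'width': 0.08724093422966825}
```

View pics/top0.png

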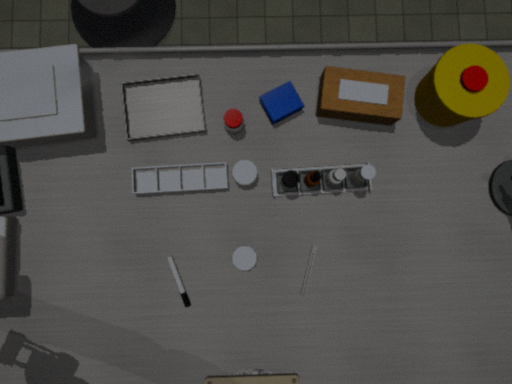

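View pics/scene0.png

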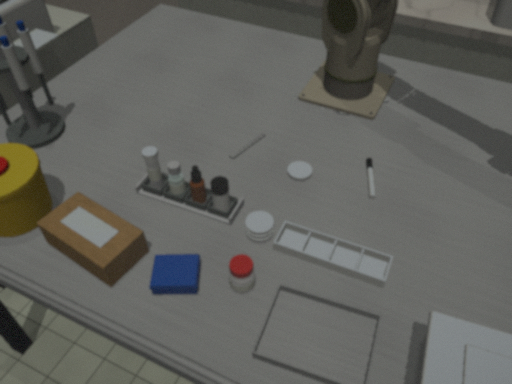

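```bash
python3 - <<'E'
from h import *
s=env.read_state();print(rot(s['ee_rot']).round(3))
E
```

```text
[[ 0.418 -0.    -0.909]
 [ 0.909 -0.001  0.418]
 [-0.001 -1.    -0.   ]]
```

The top view shows the tray at about (180,178). The rack is at (320,180), and left to right it holds the jar b, dropper c, crimp d and tube a. I'll enlarge both.

```bash
python3 - <<'E'
from h import *
a=cv2.imread('pics/top0.png');b=cv2.imread('pics/scene0.png')
A=cv2.resize(a[155:205,125:385],None,fx=3,fy=3,interpolation=cv2.INTER_CUBIC)
B=cv2.resize(b[140:285,130:395],None,fx=3,fy=3,interpolation=cv2.INTER_CUBIC)
o=np.zeros((150+435,795,3),np.uint8);o[:150,:780]=A;o[150:]=B
cv2.imwrite('pics/crop1.png',np.clip(o*1.6,0,255).astype(np.uint8))
f=env.grab_frame('top');g=cv2.cvtColor(f['img'],cv2.COLOR_RGB2GRAY)
for nm,(x0,x1) in dict(tray=(126,231),rack=(266,380)).items():
    for t in(120,140,160):
        m=np.zeros_like(g);m[158:202,x0:x1]=(g[158:202,x0:x1]>t)*255
        cs=cv2.findContours(m,cv2.RETR_EXTERNAL,cv2.CHAIN_APPROX_SIMPLE)[0];c=max(cs,key=cv2.contourArea)
        r=cv2.minAreaRect(np.vstack([k for k in cs if cv2.contourArea(k)>3]) if 0 else c);p=cv2.boxPoints(r)
        z=.024 if nm=='tray' else .02
        W=np.array([px2w(f,*q,z)[:2] for q in p]);L=np.linalg.norm(W-np.roll(W,-1,0),axis=1)
        print(nm,t,r,(W.mean(0)*1000).round(1),(L*1000).round(0),np.degrees(np.arctan2(*(W[1]-W[0])[::-1])).round(1))
E
```

```text
tray 120 ((216.5, 177.5), (17.0, 17.0), 0.0) [602.5  76.1] [43. 43. 43. 43.] -0.9Traceback (most recent call last):
  File "<stdin>", line 11, in <module>
ValueError: max() iterable argument is empty
```

View pics/crop1.png

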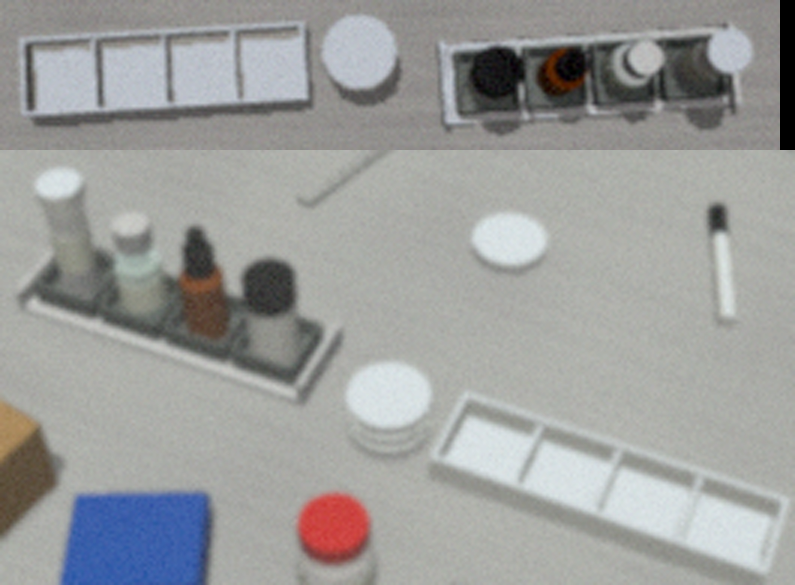

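The crop shows the tray's outer corners, crop px (22,38), (305,23), (310,102) and (25,115). The cap centres are b (497,70), c (573,64), d (645,57) and a (730,49). Next I turn these into world positions and cross-check them with the scene view.

```bash
python3 - <<'E'
from h import *
t=env.grab_frame('top');s=env.grab_frame('scene')
T=lambda u,v,z:px2w(t,125+u/3-1/3,155+v/3-1/3,z)*1000
S=lambda u,v,z:px2w(s,130+u/3-1/3,140+(v-150)/3-1/3,z)*1000
def rep(n,W):
    W=np.array([w[:2] for w in W]);print(n,W.round(0).tolist(),'c',W.mean(0).round(1),'L',np.linalg.norm(W-np.roll(W,-1,0),axis=1).round(0))
    e=(W[0]+W[3]-W[1]-W[2]);print('  yaw of +y',np.degrees(np.arctan2(-e[0],e[1])).round(2))
rep('trayT',[T(*p,.024) for p in[(22,38),(305,23),(310,102),(25,115)]])
# scene order: left(+y) far... robot-left is image right
rep('trayS',[S(*p,.024) for p in[(788,498),(466,396),(432,458),(768,570)]][::1])
rep('rackT',[T(*p,.022) for p in[(442,42),(733,27),(738,108),(447,125)]])
caps=dict(b=((497,70),(270,275),.089),c=((573,64),(195,233),.113),d=((645,57),(131,222),.101),a=((730,49),(60,184),.119))
P=[]
for k,(p,q,z) in caps.items():
    a,b=T(*p,z),S(*q,z);print(k,a.round(0),b.round(0));P.append((a+b)[:2]/2)
P=np.array(P);print(np.diff(P,axis=0).round(0),P.mean(0).round(1))
e=P[0]-P[3];print('yaw',np.degrees(np.arctan2(-e[0],e[1])))
E
```

```text
trayT [[633.0, 287.0], [640.0, 51.0], [574.0, 48.0], [569.0, 285.0]] c [603.9 167.6] L [237.  67. 237.  65.]
  yaw of +y 1.46
trayS [[566.0, 286.0], [579.0, 52.0], [641.0, 53.0], [629.0, 289.0]] c [603.6 170.1] L [235.  62. 237.  63.]
  yaw of +y 2.94
rackT [[622.0, -64.0], [629.0, -311.0], [560.0, -312.0], [552.0, -66.0]] c [ 590.4 -188.2] L [247.  69. 245.  70.]
  yaw of +y 1.75
b [ 589. -102.   89.] [ 587. -102.   89.]
c [ 589. -157.  113.] [ 593. -159.  113.]
d [ 595. -215.  101.] [ 593. -216.  101.]
a [ 597. -276.  119.] [ 596. -273.  119.]
[[  3. -56.]
 [  3. -58.]
 [  3. -59.]] [ 592.4 -187.5]
yaw 2.9360759400511642
```

Call:
servo_tool([
  [[16,-33,0],-3.2,1],
  [[16,-33,0],-3.2,1],
  [[16,-33,0],-3.2,1],
  [[16,-33,0],-3.2,1],
  [[16,-33,0],-3.2,1],
  [[16,-33,0],-3.2,1],
  [[16,-33,0],-3.2,1],
  [[16,-33,0],-3.2,1],
  [[16,-33,0],-3.2,1],
  [[16,-33,0],-3.2,1],
  [[16,-33,0],-3.2,1],
  [[16,-33,0],-3.2,1],
  [[16,-33,0],-3.2,1],
  [[16,-33,0],-3.2,1],
  [[16,-33,0],-3.2,1],
  [[16,-33,0],-3.2,1],
  [[16,-33,0],-3.2,1],
  [[16,-33,0],-3.2,1],
  [[16,-33,0],-3.2,1],
  [[16,-33,0],-3.2,1],
])

```text
time: 1.92
position: [0.5815, -0.0937, 0.2227]
ee_rot: [0.707, -0.707, -0.008, 0.007]
ft_force: [1.2, 0.4, 0.6]
width: 0.0871
```

Call:
servo_tool([
  [[6,-8,0],0.7,1],
  [[0,0,-25],0,1],
  [[0,0,-25],0,1],
  [[0,0,-25],0,1],
  [[0,0,-25],0,1],
  [[0,0,-20],0,1],
  [[0,0,-20],0,1],
  [[0,0,-15],0,1],
  [[0,0,-12],0,1],
  [[0,0,0],0,1],
  [[0,0,0],0,1],
  [[0,0,0],0,1],
  [[0,0,0],0,1],
])

```text
time: 3.0
position: [0.5878, -0.1002, 0.0568]
ee_rot: [0.707, -0.707, -0.013, 0.012]
ft_force: [0.3, 0.2, -0.5]
width: 0.0872
```

```bash
python3 - <<'E'
from h import *
s=grab('scene','s1.png');t=grab('top','t1.png')
a=cv2.imread('pics/s1.png')[120:300,120:400];b=cv2.imread('pics/t1.png')[130:230,240:400]
o=np.zeros((600,800,3),np.uint8);o[:360,:560]=cv2.resize(a,None,fx=2,fy=2);o[360:560,:320]=cv2.resize(b,None,fx=2,fy=2)
cv2.imwrite('pics/c2.png',np.clip(o*1.5,0,255).astype(np.uint8));st=env.read_state();print(st['position'],rot(st['ee_rot'])[:,0],st['ft_force'])
E
```

```text
[ 0.58760074 -0.10008995  0.05654327] [0.9993751  0.03530847 0.0016524 ] [ 0.34620313  0.04090717 -0.65053153]
```

View pics/c2.png

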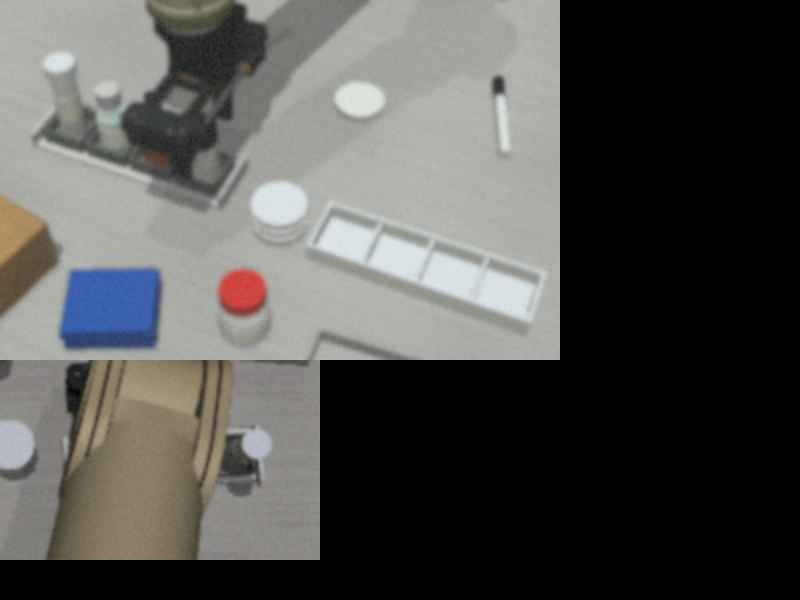

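The gripper straddles jar b, with the fingers front and back of it, and nothing else has been disturbed. I'll close it, then lift slowly.

Call:
servo_tool([
  [[0,0,0],0,0.3],
  [[0,0,0],0,0.2],
  [[0,0,0],0,0.1],
  [[0,0,0],0,0],
  [[0,0,0],0,0],
  [[0,0,0],0,0],
  [[0,0,0],0,0],
  [[0,0,0],0,0],
  [[0,0,0],0,0],
  [[0,0,0],0,0],
  [[0,0,0],0,0],
  [[0,0,0],0,0],
], newtons=20)

```text
time: 4.1
position: [0.587, -0.1001, 0.0556]
ee_rot: [0.707, -0.707, -0.013, 0.012]
ft_force: [-0.2, -0.0, -0.5]
width: 0.0393
```

Call:
servo_tool([
  [[0,0,4],0,0],
  [[0,0,8],0,0],
  [[0,0,14],0,0],
  [[0,0,20],0,0],
  [[0,0,20],0,0],
  [[0,0,16],0,0],
  [[0,0,10],0,0],
  [[0,0,8],0,0],
  [[0,0,0],0,0],
  [[0,0,0],0,0],
])

```text
time: 4.93
position: [0.5869, -0.1, 0.1553]
ee_rot: [0.707, -0.707, -0.012, 0.012]
ft_force: [0.1, 0.2, -1.1]
width: 0.0393
```

Call:
servo_tool([
  [[0,4,0],0,0],
  [[1,8,0],0,0],
  [[2,15,0],0,0],
  [[2,20,0],0,0],
  [[3,25,0],0,0],
  [[3,25,0],0,0],
  [[3,25,0],0,0],
  [[2,20,0],0,0],
  [[2,18,0],0,0],
  [[2,12,0],0,0],
  [[0,7,0],0,0],
  [[0,3,0],0,0],
  [[0,0,0],0,0],
  [[0,0,0],0,0],
  [[0,0,0],0,0],
])

```text
time: 6.18
position: [0.607, 0.0805, 0.1556]
ee_rot: [-0.707, 0.707, 0.012, -0.012]
ft_force: [-0.1, 0.1, -1.1]
width: 0.0393
```

```bash
python3 - <<'E'
from h import *
s=grab('scene','s2.png');t=grab('top','t2.png')
a=cv2.imread('pics/s2.png')[100:300,120:400];cv2.imwrite('pics/c3.png',np.clip(cv2.resize(a,None,fx=2.5,fy=2.5)*1.5,0,255).astype(np.uint8));st=env.read_state();print(st['position'],rot(st['ee_rot'])[:,0],st['ft_force'],st['width'])
E
```

```text
[0.60701992 0.0808435  0.15565896] [9.99429942e-01 3.37602525e-02 1.88416559e-04] [ 0.08327787  0.20840979 -0.34072992] 0.039571416229775606
```

View pics/c3.png

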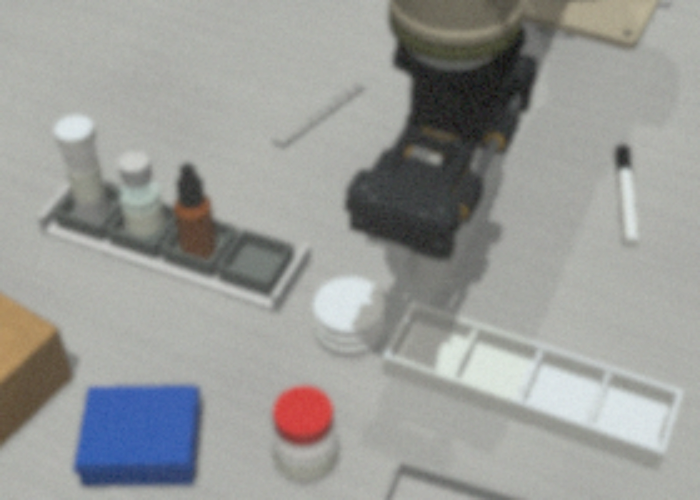

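```bash
python3 - <<'E'
from h import *
s=env.grab_frame('scene')
for P in [(.607,.081,.109),(.607,.081,.15),(.607,.081,.19),(.626,.081,.109),(.702,.081,.226),(.702,.12,.226),(.702,.04,.226)]: print(P,((w2px(s,P)-[120,100])*2.5).round())
E
```

```text
(0.607, 0.081, 0.109) [435. 272.]
(0.607, 0.081, 0.15) [438. 237.]
(0.607, 0.081, 0.19) [441. 200.]
(0.626, 0.081, 0.109) [426. 288.]
(0.702, 0.081, 0.226) [388. 251.]
(0.702, 0.12, 0.226) [442. 270.]
(0.702, 0.04, 0.226) [334. 232.]
```

```bash
python3 - <<'E'
from h import *
a=cv2.imread('pics/s2.png')[180:240,255:330];a=cv2.resize(a,None,fx=7,fy=7,interpolation=cv2.INTER_CUBIC).astype(float)
t=cv2.imread('pics/t2.png')[120:220,170:300];t=cv2.resize(t,None,fx=2.4,fy=4.2)
a=np.clip((a-40)*2.2,0,255);o=np.zeros((420,525+312,3));o[:,:525]=a;o[:,525:]=np.clip(t*1.5,0,255);cv2.imwrite('pics/c4.png',o[:,:800])
E
```

```text
[ WARN:0@0.597] global loadsave.cpp:1063 imwrite_ Unsupported depth image for selected encoder is fallbacked to CV_8U.
```

View pics/c4.png

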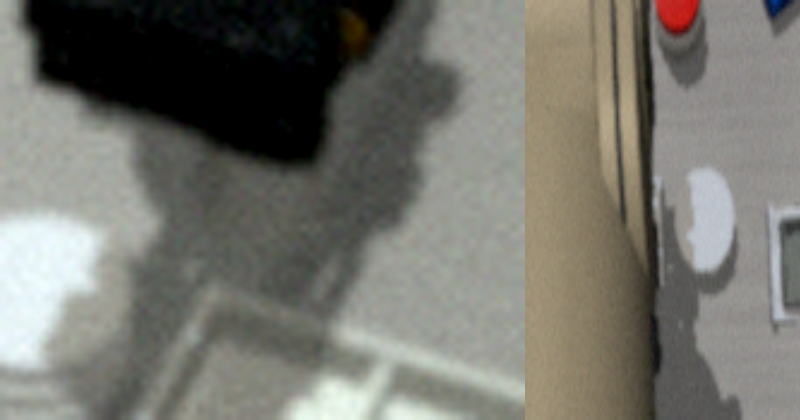

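The faint warm-grey blob under the gripper, at about crop (255,220), is the jar's foot, about where projection puts it. So the jar is held, and I'll lower it.

Call:
servo_tool([
  [[0,1,-5],0,0],
  [[0,0,-10],0,0],
  [[0,0,-15],0,0],
  [[0,0,-15],0,0],
  [[0,0,-15],0,0],
  [[0,0,-15],0,0],
  [[0,0,-10],0,0],
  [[0,0,-7],0,0],
  [[0,0,-5],0,0],
  [[0,0,-3],0,0],
  [[0,0,-2],0,0],
  [[0,0,0],0,0],
  [[0,0,0],0,0],
  [[0,0,0],0,0],
])

```text
time: 7.5
position: [0.6073, 0.083, 0.0541]
ee_rot: [0.707, -0.707, -0.013, 0.012]
ft_force: [0.0, -0.3, -1.2]
width: 0.0393
```

Call:
servo_tool([
  [[0,0,-1],0,0],
  [[0,0,-1],0,0],
  [[0,0,-1],0,0],
  [[0,0,0],0,0],
  [[0,0,0],0,0],
])

```text
time: 7.92
position: [0.607, 0.0829, 0.0506]
ee_rot: [0.707, -0.707, -0.013, 0.012]
ft_force: [-0.1, 0.8, -0.5]
width: 0.039
```

Call:
servo_tool([
  [[0,0,-1],0,0],
  [[0,0,0],0,0],
  [[0,0,0],0,0],
])

```text
time: 8.17
position: [0.6074, 0.083, 0.0503]
ee_rot: [0.707, -0.707, -0.013, 0.012]
ft_force: [-1.2, -0.1, 5.9]
width: 0.0393
```

Call:
servo_tool([
  [[0,0,0],0,0.5],
  [[0,0,0],0,0.6],
  [[0,0,0],0,0.8],
  [[0,0,0],0,1],
  [[0,0,0],0,1],
  [[0,0,0],0,1],
  [[0,0,0],0,1],
  [[0,0,0],0,1],
])

```text
time: 8.83
position: [0.607, 0.0829, 0.0495]
ee_rot: [-0.707, 0.707, 0.012, -0.012]
ft_force: [0.1, 0.2, 0.4]
width: 0.0816
```

Call:
servo_tool([
  [[0,0,5],0,1],
  [[0,0,15],0,1],
  [[0,0,25],0,1],
  [[0,0,30],0,1],
  [[0,0,30],0,1],
  [[0,0,30],0,1],
  [[0,0,20],0,1],
  [[0,0,10],0,1],
  [[-2,-25,0],0,1],
  [[-2,-36,0],0,1],
  [[-2,-36,0],0,1],
  [[-2,-36,0],0,1],
  [[-2,-36,0],0,1],
  [[-2,-36,0],0,1],
  [[-2,-25,0],0,1],
  [[-2,-11,0],0,1],
  [[0,0,0],0,1],
  [[0,0,0],0,1],
])

```text
time: 10.33
position: [0.5909, -0.1573, 0.2141]
ee_rot: [0.707, -0.707, -0.012, 0.013]
ft_force: [0.2, 1.3, 0.6]
width: 0.087
```

```bash
python3 - <<'E'
from h import *
s=grab('scene','s3.png');t=grab('top','t3.png')
a=cv2.imread('pics/s3.png')[100:300,120:400];b=cv2.imread('pics/t3.png')[150:210,120:280]
o=np.zeros((560,700,3),np.uint8);o[:400,:560]=cv2.resize(a,None,fx=2,fy=2);o[400:550,:400]=cv2.resize(b,None,fx=2.5,fy=2.5)
cv2.imwrite('pics/c5.png',np.clip(o*1.5,0,255).astype(np.uint8));st=env.read_state();print(st['position'],rot(st['ee_rot'])[:,0],st['ft_force'],st['width'])
E
```

```text
[ 0.59146058 -0.15565349  0.214183  ] [ 9.99280341e-01  3.79307283e-02 -2.44955503e-04] [0.63084243 0.33360437 0.03120491] 0.08716192765680733
```

View pics/c5.png

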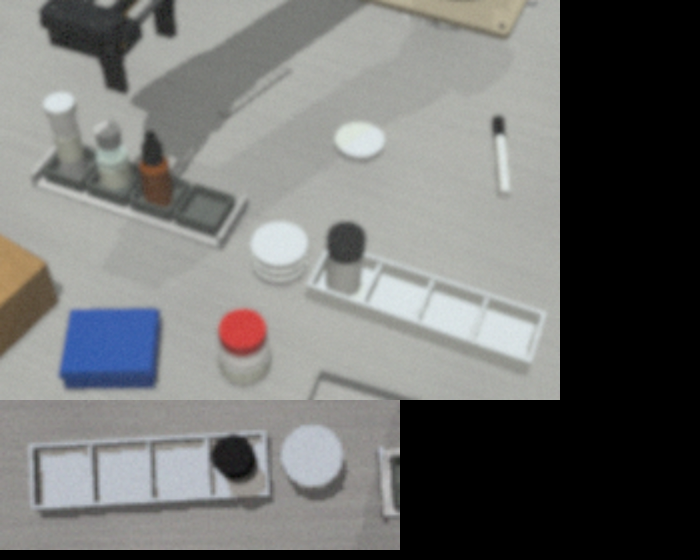

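Jar b stands upright in the rightmost place. Now dropper c.

Call:
servo_tool([
  [[0,-1,-10],0,1],
  [[0,0,-20],0,1],
  [[0,0,-25],0,1],
  [[0,0,-25],0,1],
  [[0,0,-25],0,1],
  [[0,0,-20],0,1],
  [[0,0,-15],0,1],
  [[0,0,-10],0,1],
  [[0,0,0],0,1],
  [[0,0,0],0,1],
  [[0,0,0],0,1],
])

```text
time: 11.35
position: [0.5917, -0.159, 0.0655]
ee_rot: [-0.707, 0.707, 0.013, -0.012]
ft_force: [1.2, -0.4, 0.5]
width: 0.0871
```

Call:
servo_tool([
  [[0,0,0],0,0.3],
  [[0,0,0],0,0.2],
  [[0,0,0],0,0.1],
  [[0,0,0],0,0],
  [[0,0,0],0,0],
  [[0,0,0],0,0],
  [[0,0,0],0,0],
  [[0,0,0],0,0],
  [[0,0,0],0,0],
  [[0,0,0],0,0],
  [[0,0,0],0,0],
  [[0,0,0],0,0],
  [[0,0,0],0,0],
  [[0,0,0],0,0],
])

```text
time: 12.52
position: [0.591, -0.1591, 0.0646]
ee_rot: [0.707, -0.707, -0.012, 0.012]
ft_force: [0.4, 0.1, -0.5]
width: 0.032
```

Call:
servo_tool([
  [[0,0,0],0,0],
  [[0,0,0],0,0],
  [[0,0,0],0,0],
  [[0,0,0],0,0],
  [[0,0,0],0,0],
  [[0,0,0],0,0],
])

```text
time: 13.02
position: [0.591, -0.1591, 0.0646]
ee_rot: [0.707, -0.707, -0.012, 0.012]
ft_force: [0.6, -0.3, -0.5]
width: 0.0318
```

The fingers stopped at 32 mm, not 24. The tips, at z 64.6 mm, are on the 34 mm glass shoulder, which reaches 67 mm. I'll reopen, rise 7 mm and grip the collar only.

Call:
servo_tool([
  [[0,0,0],0,0.5],
  [[0,0,0],0,0.6],
  [[0,0,0],0,0.6],
  [[0,0,0],0,0.6],
  [[0,0,3],0,0.6],
  [[0,0,4],0,0.6],
  [[0,0,0],0,0.6],
  [[0,0,0],0,0.4],
  [[0,0,0],0,0.2],
  [[0,0,0],0,0.1],
  [[0,0,0],0,0],
  [[0,0,0],0,0],
  [[0,0,0],0,0],
  [[0,0,0],0,0],
  [[0,0,0],0,0],
  [[0,0,0],0,0],
  [[0,0,0],0,0],
  [[0,0,0],0,0],
])

```text
time: 14.52
position: [0.5909, -0.1591, 0.0715]
ee_rot: [0.707, -0.707, -0.012, 0.012]
ft_force: [0.6, -0.9, -0.7]
width: 0.0235
```

Call:
servo_tool([
  [[0,0,4],0,0],
  [[0,0,8],0,0],
  [[0,0,14],0,0],
  [[0,0,20],0,0],
  [[0,0,20],0,0],
  [[0,0,20],0,0],
  [[0,0,14],0,0],
  [[0,0,8],0,0],
  [[0,0,2],0,0],
  [[0,0,0],0,0],
])

```text
time: 15.35
position: [0.5911, -0.1591, 0.1819]
ee_rot: [0.707, -0.707, -0.013, 0.012]
ft_force: [-0.6, -0.7, -1.2]
width: 0.0235
```

Call:
servo_tool([
  [[0,4,0],0,0],
  [[0,8,0],0,0],
  [[1,15,0],0,0],
  [[1,22,0],0,0],
  [[1,28,0],0,0],
  [[2,30,0],0,0],
  [[2,30,0],0,0],
  [[2,30,0],0,0],
  [[2,30,0],0,0],
  [[1,28,0],0,0],
  [[1,26,0],0,0],
  [[1,20,0],0,0],
  [[0,14,0],0,0],
  [[0,9,0],0,0],
  [[0,4,0],0,0],
  [[0,0,0],0,0],
  [[0,0,0],0,0],
  [[0,0,0],0,0],
])

```text
time: 16.85
position: [0.6052, 0.1372, 0.1816]
ee_rot: [-0.707, 0.707, 0.012, -0.012]
ft_force: [-0.4, -0.1, -1.7]
width: 0.0231
```

```bash
python3 - <<'E'
from h import *
s=grab('scene','s4.png')
a=cv2.imread('pics/s4.png')[100:300,120:400];cv2.imwrite('pics/c6.png',np.clip(cv2.resize(a,None,fx=2.5,fy=2.5)*1.8,0,255).astype(np.uint8));st=env.read_state();p=st['position'];print(p,rot(st['ee_rot'])[:,0],st['ft_force'],st['width'])
for z in(-.063,0.019):print(((w2px(s,p+[0,0,z])-[120,100])*2.5).round())
E
```

```text
[0.60517339 0.13733195 0.18167784] [9.99450214e-01 3.31544110e-02 2.32598543e-04] [-0.25873443 -0.82725454 -1.63111552] 0.023016716446592624
[504. 286.]
[514. 212.]
```

View pics/c6.png

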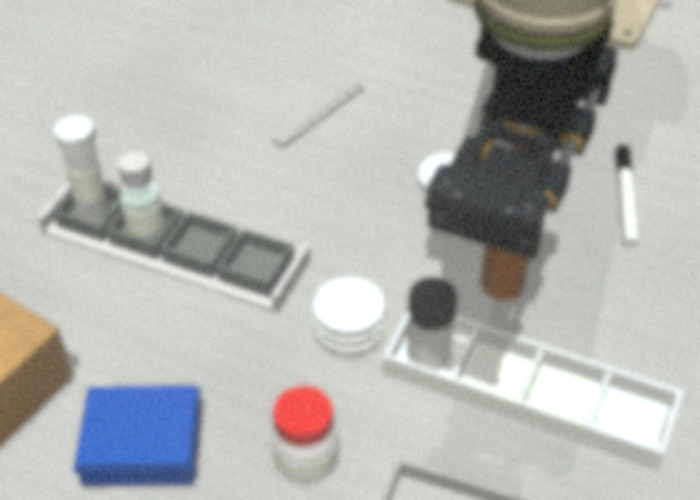

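c hangs upright at (503,270), clear of b. I'll lower it.

Call:
servo_tool([
  [[0,2,-5],0,0],
  [[0,0,-10],0,0],
  [[0,0,-15],0,0],
  [[0,0,-18],0,0],
  [[0,0,-18],0,0],
  [[0,0,-16],0,0],
  [[0,0,-12],0,0],
  [[0,0,-8],0,0],
  [[0,0,-5],0,0],
  [[0,0,-3],0,0],
  [[0,0,-2],0,0],
  [[0,0,-1],0,0],
  [[0,0,-1],0,0],
  [[0,0,0],0,0],
  [[0,0,0],0,0],
])

```text
time: 18.15
position: [0.6052, 0.141, 0.068]
ee_rot: [0.707, -0.707, -0.013, 0.012]
ft_force: [-0.2, 0.1, -0.4]
width: 0.0234
```

Call:
servo_tool([
  [[0,0,-1],0,0],
  [[0,0,0],0,0],
  [[0,0,0],0,0],
])

```text
time: 18.4
position: [0.605, 0.1409, 0.0666]
ee_rot: [0.707, -0.707, -0.012, 0.012]
ft_force: [-0.7, 0.9, -0.4]
width: 0.0235
```

Call:
servo_tool([
  [[0,0,-1],0,0],
  [[0,0,0],0,0],
  [[0,0,0],0,0],
])

```text
time: 18.65
position: [0.6054, 0.141, 0.0664]
ee_rot: [0.707, -0.707, -0.013, 0.012]
ft_force: [-0.8, -1.2, 5.8]
width: 0.0234
```

Call:
servo_tool([
  [[0,0,0],0,0.4],
  [[0,0,0],0,0.6],
  [[0,0,0],0,0.8],
  [[0,0,0],0,1],
  [[0,0,0],0,1],
  [[0,0,0],0,1],
  [[0,0,0],0,1],
  [[0,0,0],0,1],
  [[0,0,0],0,1],
  [[0,0,0],0,1],
])

```text
time: 19.48
position: [0.605, 0.1409, 0.0656]
ee_rot: [0.707, -0.707, -0.012, 0.012]
ft_force: [0.1, 0.1, -0.6]
width: 0.0819
```

Call:
servo_tool([
  [[0,0,5],0,1],
  [[0,0,15],0,1],
  [[0,0,25],0,1],
  [[0,0,30],0,1],
  [[0,0,30],0,1],
  [[0,0,25],0,1],
  [[0,0,14],0,1],
  [[-1,-20,0],0,1],
  [[-1,-35,0],0,1],
  [[-1,-38,0],0,1],
  [[-1,-38,0],0,1],
  [[-1,-38,0],0,1],
  [[-1,-38,0],0,1],
  [[-1,-38,0],0,1],
  [[-1,-38,0],0,1],
  [[-1,-35,0],0,1],
  [[-1,-25,0],0,1],
  [[-1,-13,0],0,1],
  [[0,0,0],0,1],
  [[0,0,0],0,1],
])

```text
time: 21.15
position: [0.5941, -0.2146, 0.2096]
ee_rot: [0.707, -0.707, -0.012, 0.012]
ft_force: [-0.4, 1.3, 0.3]
width: 0.0869
```

```bash
python3 - <<'E'
from h import *
s=grab('scene','s5.png');t=grab('top','t5.png')
a=cv2.imread('pics/s5.png')[100:300,120:400];b=cv2.imread('pics/t5.png')[150:210,120:280]
o=np.zeros((560,700,3),np.uint8);o[:400,:560]=cv2.resize(a,None,fx=2,fy=2);o[400:550,:400]=cv2.resize(b,None,fx=2.5,fy=2.5)
cv2.imwrite('pics/c7.png',np.clip(o*1.5,0,255).astype(np.uint8));st=env.read_state();print(st['position'],rot(st['ee_rot'])[:,0],st['ft_force'],st['width'])
E
```

```text
[ 0.59462752 -0.21276217  0.20952412] [9.99287022e-01 3.77545491e-02 2.03544778e-04] [ 0.52702874  0.40105496 -0.26752938] 0.0869426562966463
```

View pics/c7.png

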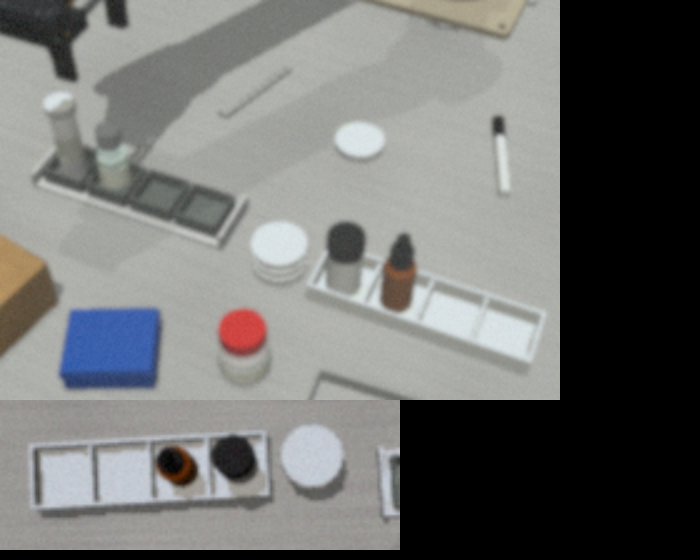

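c stands in the second place from the right. Now crimp bottle d, with a firmer grip for the bare metal cap.

Call:
servo_tool([
  [[0,0,-10],0,1],
  [[0,0,-20],0,1],
  [[0,0,-25],0,1],
  [[0,0,-25],0,1],
  [[0,0,-22],0,1],
  [[0,0,-18],0,1],
  [[0,0,-12],0,1],
  [[0,0,-6],0,1],
  [[0,0,0],0,1],
  [[0,0,0],0,1],
  [[0,0,0],0,1],
])

```text
time: 22.17
position: [0.5948, -0.2152, 0.0728]
ee_rot: [-0.707, 0.707, 0.013, -0.012]
ft_force: [0.6, -0.5, 0.9]
width: 0.0868
```

Call:
servo_tool([
  [[0,0,0],0,0.4],
  [[0,0,0],0,0.3],
  [[0,0,0],0,0.2],
  [[0,0,0],0,0.1],
  [[0,0,0],0,0],
  [[0,0,0],0,0],
  [[0,0,0],0,0],
  [[0,0,0],0,0],
  [[0,0,0],0,0],
  [[0,0,0],0,0],
  [[0,0,0],0,0],
  [[0,0,0],0,0],
  [[0,0,0],0,0],
  [[0,0,0],0,0],
  [[0,0,0],0,0],
  [[0,0,0],0,0],
], newtons=35)

```text
time: 23.5
position: [0.594, -0.2151, 0.0716]
ee_rot: [0.707, -0.707, -0.012, 0.012]
ft_force: [0.5, -0.3, -0.6]
width: 0.027
```

Call:
servo_tool([
  [[0,0,4],0,0],
  [[0,0,8],0,0],
  [[0,0,14],0,0],
  [[0,0,20],0,0],
  [[0,0,24],0,0],
  [[0,0,24],0,0],
  [[0,0,18],0,0],
  [[0,0,12],0,0],
  [[0,0,6],0,0],
  [[0,0,0],0,0],
])

```text
time: 24.33
position: [0.5945, -0.2153, 0.2032]
ee_rot: [-0.707, 0.707, 0.013, -0.012]
ft_force: [0.2, -0.1, -1.3]
width: 0.0265
```

Call:
servo_tool([
  [[0,4,0],0,0],
  [[0,8,0],0,0],
  [[0,16,0],0,0],
  [[1,24,0],0,0],
  [[1,32,0],0,0],
  [[1,36,0],0,0],
  [[1,36,0],0,0],
  [[1,36,0],0,0],
  [[1,36,0],0,0],
  [[1,36,0],0,0],
  [[1,36,0],0,0],
  [[1,33,0],0,0],
  [[0,28,0],0,0],
  [[0,22,0],0,0],
  [[0,15,0],0,0],
  [[0,9,0],0,0],
  [[0,4,0],0,0],
  [[0,0,0],0,0],
  [[0,0,0],0,0],
  [[0,0,0],0,0],
])

```text
time: 26.0
position: [0.6033, 0.194, 0.2017]
ee_rot: [-0.707, 0.707, 0.012, -0.012]
ft_force: [0.7, -0.4, -0.9]
width: 0.0271
```

```bash
python3 - <<'E'
from h import *
s=grab('scene','s6.png')
a=cv2.imread('pics/s6.png')[100:300,120:400];cv2.imwrite('pics/c8.png',np.clip(cv2.resize(a,None,fx=2.5,fy=2.5)*1.8,0,255).astype(np.uint8));st=env.read_state();p=st['position'];print(p,rot(st['ee_rot'])[:,0],st['ft_force'],st['width'])
for z in(-.063,0.019):print(((w2px(s,p+[0,0,z])-[120,100])*2.5).round())
E
```

```text
[0.60332269 0.19421246 0.20173629] [9.99456383e-01 3.29670257e-02 3.35932140e-04] [-0.02164193 -0.0626747  -0.84327572] 0.02705300648351781
[578. 291.]
[594. 215.]
```

View pics/c8.png

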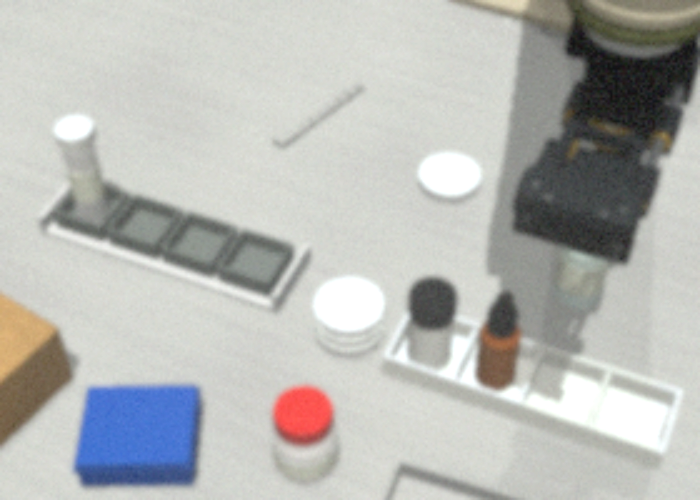

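d hangs upright at (578,280). I'll lower it into the third place.

Call:
servo_tool([
  [[0,2,-5],0,0],
  [[0,0,-10],0,0],
  [[0,0,-18],0,0],
  [[0,0,-22],0,0],
  [[0,0,-22],0,0],
  [[0,0,-20],0,0],
  [[0,0,-14],0,0],
  [[0,0,-9],0,0],
  [[0,0,-5],0,0],
  [[0,0,-3],0,0],
  [[0,0,-2],0,0],
  [[0,0,-2],0,0],
  [[0,0,-1],0,0],
  [[0,0,0],0,0],
  [[0,0,0],0,0],
])

```text
time: 27.3
position: [0.6032, 0.198, 0.069]
ee_rot: [0.707, -0.707, -0.013, 0.012]
ft_force: [-0.3, -1.1, 0.0]
width: 0.0272
```

Call:
servo_tool([
  [[0,0,-1],0,0],
  [[0,0,0],0,0],
  [[0,0,0],0,0],
])

```text
time: 27.55
position: [0.603, 0.198, 0.0676]
ee_rot: [0.707, -0.707, -0.013, 0.012]
ft_force: [0.3, 0.8, 0.5]
width: 0.0269
```

Call:
servo_tool([
  [[0,0,-1],0,0],
  [[0,0,0],0,0],
  [[0,0,0],0,0],
])

```text
time: 27.8
position: [0.603, 0.1979, 0.0666]
ee_rot: [0.707, -0.707, -0.012, 0.012]
ft_force: [-0.7, -0.5, -0.5]
width: 0.027
```

Call:
servo_tool([
  [[0,0,-1],0,0],
  [[0,0,0],0,0],
  [[0,0,0],0,0],
])

```text
time: 28.05
position: [0.6034, 0.198, 0.0664]
ee_rot: [0.707, -0.707, -0.013, 0.012]
ft_force: [-0.9, -0.1, 5.6]
width: 0.0269
```

Call:
servo_tool([
  [[0,0,0],0,0.4],
  [[0,0,0],0,0.6],
  [[0,0,0],0,0.8],
  [[0,0,0],0,1],
  [[0,0,0],0,1],
  [[0,0,0],0,1],
  [[0,0,0],0,1],
  [[0,0,0],0,1],
  [[0,0,0],0,1],
  [[0,0,0],0,1],
  [[0,0,5],0,1],
  [[0,0,15],0,1],
  [[0,0,25],0,1],
  [[0,0,30],0,1],
  [[0,0,30],0,1],
  [[0,0,25],0,1],
  [[0,0,14],0,1],
])

```text
time: 29.47
position: [0.604, 0.198, 0.2136]
ee_rot: [0.708, -0.706, -0.014, 0.011]
ft_force: [0.5, 1.1, -0.0]
width: 0.0874
```

Call:
servo_tool([
  [[0,-20,0],0,1],
  [[0,-32,0],0,1],
  [[-1,-38,0],0,1],
  [[-1,-38,0],0,1],
  [[-1,-38,0],0,1],
  [[-1,-38,0],0,1],
  [[-1,-38,0],0,1],
  [[-1,-38,0],0,1],
  [[-1,-38,0],0,1],
  [[0,-38,0],0,1],
  [[0,-38,0],0,1],
  [[0,-36,0],0,1],
  [[0,-25,0],0,1],
  [[0,-14,0],0,1],
  [[0,-3,0],0,1],
  [[0,0,0],0,1],
  [[0,0,0],0,1],
  [[0,0,0],0,1],
])

```text
time: 30.97
position: [0.5968, -0.2716, 0.2096]
ee_rot: [0.707, -0.707, -0.014, 0.013]
ft_force: [0.7, 0.3, -0.1]
width: 0.0871
```

```bash
python3 - <<'E'
from h import *
s=grab('scene','s7.png');t=grab('top','t7.png')
a=cv2.imread('pics/s7.png')[100:300,120:400];b=cv2.imread('pics/t7.png')[150:210,120:280]
o=np.zeros((560,700,3),np.uint8);o[:400,:560]=cv2.resize(a,None,fx=2,fy=2);o[400:550,:400]=cv2.resize(b,None,fx=2.5,fy=2.5)
cv2.imwrite('pics/c9.png',np.clip(o*1.5,0,255).astype(np.uint8));st=env.read_state();print(st['position'],rot(st['ee_rot'])[:,0],st['ft_force'],st['width'])
E
```

```text
[ 0.59665454 -0.27211896  0.20966152] [9.99286567e-01 3.77648392e-02 4.16850442e-04] [0.13833572 0.27534622 1.04229264] 0.08677618955462897
```

View pics/c9.png

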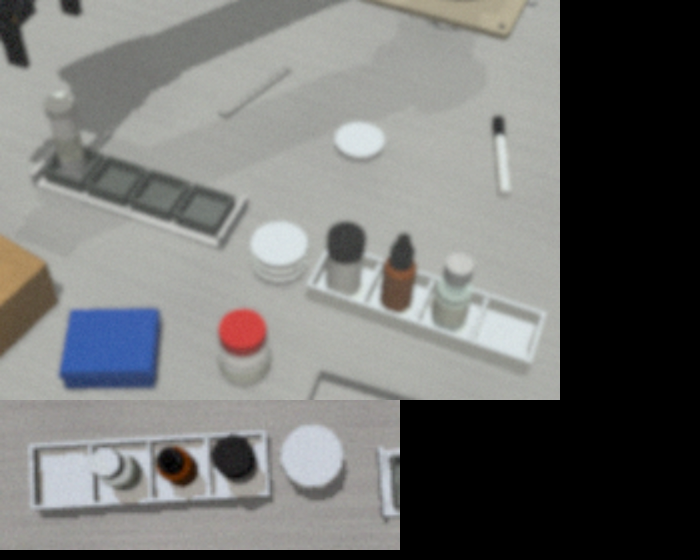

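d stands in the third place. Now tube a.

Call:
servo_tool([
  [[0,-1,-10],0,1],
  [[0,0,-20],0,1],
  [[0,0,-25],0,1],
  [[0,0,-25],0,1],
  [[0,0,-25],0,1],
  [[0,0,-20],0,1],
  [[0,0,-12],0,1],
  [[0,0,-8],0,1],
  [[0,0,0],0,1],
  [[0,0,0],0,1],
  [[0,0,0],0,1],
])

```text
time: 31.98
position: [0.5967, -0.2755, 0.0659]
ee_rot: [-0.707, 0.707, 0.013, -0.012]
ft_force: [0.4, 0.3, 0.6]
width: 0.0871
```

Call:
servo_tool([
  [[0,0,0],0,0.4],
  [[0,0,0],0,0.3],
  [[0,0,0],0,0.2],
  [[0,0,0],0,0.1],
  [[0,0,0],0,0],
  [[0,0,0],0,0],
  [[0,0,0],0,0],
  [[0,0,0],0,0],
  [[0,0,0],0,0],
  [[0,0,0],0,0],
  [[0,0,0],0,0],
  [[0,0,0],0,0],
  [[0,0,0],0,0],
  [[0,0,0],0,0],
  [[0,0,0],0,0],
  [[0,0,0],0,0],
], newtons=20)

```text
time: 33.32
position: [0.596, -0.275, 0.0645]
ee_rot: [0.707, -0.707, -0.012, 0.012]
ft_force: [0.3, 0.7, -0.2]
width: 0.0343
```

The width is 34.3 mm, so the pads' upper end is catching the 35 mm cap. I'll reopen, go 6 mm lower (the body still clears the top by about 8 mm) and grip the tube.

Call:
servo_tool([
  [[0,0,0],0,0.5],
  [[0,0,0],0,0.6],
  [[0,0,0],0,0.6],
  [[0,0,0],0,0.6],
  [[0,0,-3],0,0.6],
  [[0,0,-3],0,0.6],
  [[0,0,0],0,0.6],
  [[0,0,0],0,0.4],
  [[0,0,0],0,0.2],
  [[0,0,0],0,0.1],
  [[0,0,0],0,0],
  [[0,0,0],0,0],
  [[0,0,0],0,0],
  [[0,0,0],0,0],
  [[0,0,0],0,0],
  [[0,0,0],0,0],
  [[0,0,0],0,0],
])

```text
time: 34.73
position: [0.5961, -0.2751, 0.0586]
ee_rot: [-0.707, 0.707, 0.013, -0.012]
ft_force: [-0.0, -0.3, 0.6]
width: 0.0327
```

Call:
servo_tool([
  [[0,0,0],0,0],
  [[0,0,0],0,0],
  [[0,0,0],0,0],
  [[0,0,0],0,0],
  [[0,0,0],0,0],
])

```text
time: 35.15
position: [0.596, -0.2751, 0.0586]
ee_rot: [-0.707, 0.707, 0.013, -0.012]
ft_force: [0.6, 0.4, 1.7]
width: 0.0333
```

```bash
python3 - <<'E'
from h import *
s=grab('scene','s8.png')
a=cv2.imread('pics/s8.png')[120:220,110:230];cv2.imwrite('pics/c10.png',np.clip(cv2.resize(a,None,fx=5,fy=5,interpolation=cv2.INTER_CUBIC).astype(float)*2.2,0,255).astype(np.uint8));st=env.read_state();p=st['position'];print(p,rot(st['ee_rot']).round(4),st['ft_force'],st['moment'],st['width'])
for z in (0,.055,.119):print(((w2px(s,[p[0],p[1],z])-[110,120])*5).round())
E
```

```text
[ 0.5960385  -0.27510877  0.05863339] [[ 9.994e-01  2.000e-04 -3.520e-02]
 [ 3.520e-02 -0.000e+00  9.994e-01]
 [ 2.000e-04 -1.000e+00 -0.000e+00]] [0.27353104 0.48328251 1.02771924] [-0.09850049 -0.02788231  0.00394121] 0.03318635704402717
[239. 340.]
[219. 258.]
[195. 154.]
```

View pics/c10.png

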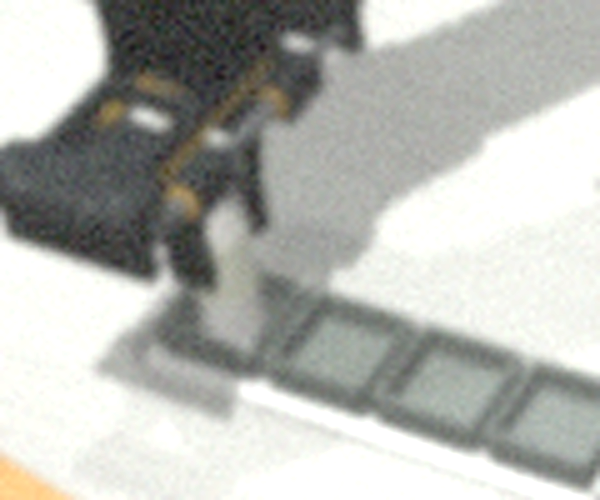

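The tube still looks upright, but 33 mm is neither the tube (30) nor the cap (35). The fingers are probably touching both, which would tilt it. The safer choice is to reopen and grip the 35 mm cap at its middle height (z about 112 mm).

Call:
servo_tool([
  [[0,0,0],0,0.5],
  [[0,0,0],0,0.7],
  [[0,0,0],0,0.8],
  [[0,0,0],0,0.8],
  [[0,0,0],0,0.8],
  [[0,0,0],0,0.8],
  [[0,0,5],0,0.8],
  [[0,0,10],0,0.8],
  [[0,0,12],0,0.8],
  [[0,0,7],0,0.8],
  [[0,0,0],0,0.8],
  [[0,0,0],0,0.8],
])

```text
time: 36.2
position: [0.5965, -0.2752, 0.0935]
ee_rot: [-0.707, 0.707, 0.013, -0.012]
ft_force: [-0.9, 0.4, 0.9]
width: 0.0696
```

```bash
python3 - <<'E'
from h import *
s=grab('scene','s9.png');t=grab('top','t9.png')
a=cv2.imread('pics/s9.png')[120:220,110:230];cv2.imwrite('pics/c11.png',np.clip(cv2.resize(a,None,fx=5,fy=5,interpolation=cv2.INTER_CUBIC).astype(float)*1.8,0,255).astype(np.uint8));st=env.read_state();p=st['position'];print(p,st['width'],st['ft_force'])
for z in (0.009,.055,.119):print(((w2px(s,[p[0],p[1],z])-[110,120])*5).round())
E
```

```text
[ 0.59582263 -0.27493675  0.09234486] 0.0695729717616109 [ 0.11761165 -0.29792863 -0.38697125]
[236. 327.]
[220. 257.]
[196. 154.]
```

View pics/c11.png

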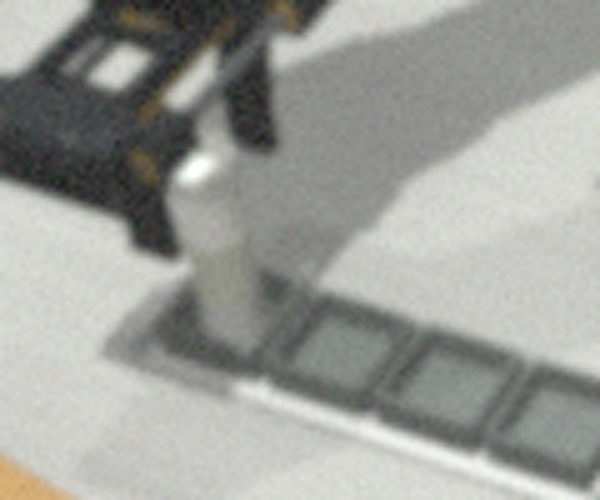

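The tube stands upright between the open fingers (cap near (200,165), foot near (233,335)). I'll close on the cap.

Call:
servo_tool([
  [[0,0,0],0,0.5],
  [[0,0,0],0,0.3],
  [[0,0,0],0,0.2],
  [[0,0,0],0,0.1],
  [[0,0,0],0,0],
  [[0,0,0],0,0],
  [[0,0,0],0,0],
  [[0,0,0],0,0],
  [[0,0,0],0,0],
  [[0,0,0],0,0],
  [[0,0,0],0,0],
  [[0,0,0],0,0],
  [[0,0,0],0,0],
  [[0,0,0],0,0],
], newtons=25)

```text
time: 37.47
position: [0.596, -0.2751, 0.0925]
ee_rot: [0.707, -0.707, -0.012, 0.012]
ft_force: [0.1, -0.3, -1.2]
width: 0.0341
```

Call:
servo_tool([
  [[0,0,3],0,0],
  [[0,0,6],0,0],
  [[0,0,10],0,0],
  [[0,0,10],0,0],
  [[0,0,6],0,0],
  [[0,0,3],0,0],
  [[0,0,0],0,0],
  [[0,0,0],0,0],
])

```text
time: 38.13
position: [0.596, -0.275, 0.1307]
ee_rot: [0.707, -0.707, -0.013, 0.012]
ft_force: [0.7, -0.2, -2.5]
width: 0.034
```

```bash
python3 - <<'E'
from h import *
s=grab('scene','s10.png')
a=cv2.imread('pics/s10.png')[100:210,110:240];cv2.imwrite('pics/c12.png',np.clip(cv2.resize(a,None,fx=5,fy=5,interpolation=cv2.INTER_CUBIC).astype(float)*2,0,255).astype(np.uint8));st=env.read_state();p=st['position'];print(p,st['width'],st['ft_force'],st['moment'])
for z in (-.083,-.04,0.026):print(((w2px(s,p+[0,0,z])-[110,100])*5).round())
E
```

```text
[ 0.59583115 -0.27490131  0.13025546] 0.033947478261032143 [ 0.52191387 -0.78846338 -1.2194818 ] [-0.0840732   0.07617648  0.02628765]
[223. 370.]
[207. 301.]
[181. 189.]
```

View pics/c12.png

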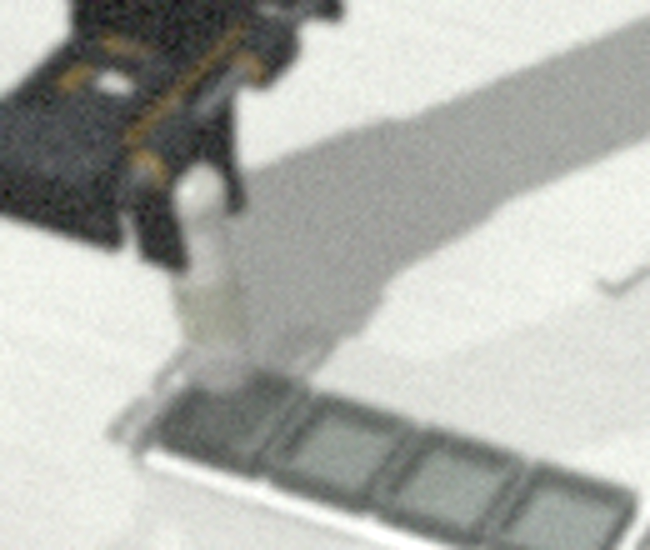

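The tube hangs upright, with its foot at (222,375) where projection puts it. I'll lift it higher and carry it over.

Call:
servo_tool([
  [[0,0,5],0,0],
  [[0,0,12],0,0],
  [[0,0,18],0,0],
  [[0,0,20],0,0],
  [[0,0,18],0,0],
  [[0,0,12],0,0],
  [[0,0,5],0,0],
  [[0,0,0],0,0],
])

```text
time: 38.85
position: [0.5964, -0.2754, 0.2219]
ee_rot: [-0.707, 0.707, 0.013, -0.012]
ft_force: [-0.1, -0.3, -0.3]
width: 0.0339
```

Call:
servo_tool([
  [[0,4,0],0,0],
  [[0,8,0],0,0],
  [[0,14,0],0,0],
  [[0,20,0],0,0],
  [[0,26,0],0,0],
  [[1,30,0],0,0],
  [[1,30,0],0,0],
  [[1,30,0],0,0],
  [[1,30,0],0,0],
  [[1,30,0],0,0],
  [[0,30,0],0,0],
  [[0,30,0],0,0],
])

```text
time: 39.85
position: [0.6001, 0.0094, 0.2196]
ee_rot: [0.707, -0.707, -0.012, 0.013]
ft_force: [-0.6, -0.3, -0.7]
width: 0.0339
```

Call:
servo_tool([
  [[0,30,0],0,0],
  [[0,30,0],0,0],
  [[0,30,0],0,0],
  [[0,30,0],0,0],
  [[0,30,0],0,0],
  [[0,30,0],0,0],
  [[0,25,0],0,0],
  [[0,19,0],0,0],
  [[0,13,0],0,0],
  [[0,7,0],0,0],
  [[0,3,0],0,0],
  [[0,0,0],0,0],
  [[0,0,0],0,0],
  [[0,0,0],0,0],
])

```text
time: 41.02
position: [0.6014, 0.2523, 0.2208]
ee_rot: [-0.707, 0.707, 0.012, -0.012]
ft_force: [-1.0, -1.0, -1.4]
width: 0.0338
```

```bash
python3 - <<'E'
from h import *
s=grab('scene','s11.png')
a=cv2.imread('pics/s11.png')[90:290,200:480];cv2.imwrite('pics/c13.png',np.clip(cv2.resize(a,None,fx=2.8,fy=2.8)*1.6,0,255).astype(np.uint8));st=env.read_state();p=st['position'];print(p,rot(st['ee_rot'])[:,0],st['ft_force'],st['width'])
for z in(-.083,0.026):print(((w2px(s,p+[0,0,z])-[200,90])*2.8).round())
E
```

```text
[0.60135049 0.25249322 0.22079307] [9.99446585e-01 3.32622900e-02 3.79403235e-04] [ 0.98459914  0.18898842 -0.81128003] 0.0339453740774298
[509. 382.]
[542. 266.]
```

View pics/c13.png

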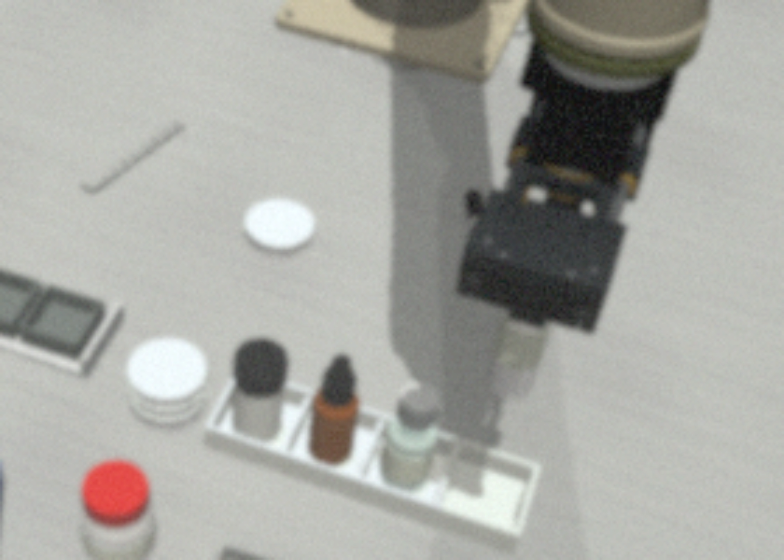

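The tube is upright, with its foot at (512,388). I'll lower it into the leftmost place.

Call:
servo_tool([
  [[0,2,-5],0,0],
  [[0,0,-10],0,0],
  [[0,0,-18],0,0],
  [[0,0,-22],0,0],
  [[0,0,-22],0,0],
  [[0,0,-18],0,0],
  [[0,0,-13],0,0],
  [[0,0,-9],0,0],
  [[0,0,-5],0,0],
  [[0,0,-3],0,0],
  [[0,0,-3],0,0],
  [[0,0,-2],0,0],
  [[0,0,0],0,0],
  [[0,0,0],0,0],
  [[0,0,0],0,0],
])

```text
time: 42.32
position: [0.6012, 0.2561, 0.0911]
ee_rot: [0.707, -0.707, -0.013, 0.012]
ft_force: [-0.4, -1.0, -0.7]
width: 0.034
```

Call:
servo_tool([
  [[0,0,-1],0,0],
  [[0,0,0],0,0],
  [[0,0,0],0,0],
])

```text
time: 42.57
position: [0.601, 0.2559, 0.0896]
ee_rot: [0.707, -0.707, -0.013, 0.012]
ft_force: [0.8, -0.6, -0.2]
width: 0.0339
```

Call:
servo_tool([
  [[0,0,-1],0,0],
  [[0,0,0],0,0],
  [[0,0,0],0,0],
  [[0,0,-1],0,0],
  [[0,0,0],0,0],
  [[0,0,0],0,0],
])

```text
time: 43.07
position: [0.6009, 0.2559, 0.0875]
ee_rot: [-0.707, 0.707, 0.012, -0.012]
ft_force: [-0.9, -0.3, -0.9]
width: 0.0339
```

Call:
servo_tool([
  [[0,0,-1],0,0],
  [[0,0,0],0,0],
  [[0,0,0],0,0],
])

```text
time: 43.32
position: [0.6013, 0.2561, 0.0874]
ee_rot: [0.707, -0.707, -0.013, 0.012]
ft_force: [-1.5, -1.4, 6.0]
width: 0.034
```

Contact. I'll release, rise and back away.

Call:
servo_tool([
  [[0,0,0],0,0.5],
  [[0,0,0],0,0.6],
  [[0,0,0],0,0.8],
  [[0,0,0],0,1],
  [[0,0,0],0,1],
  [[0,0,0],0,1],
  [[0,0,0],0,1],
  [[0,0,0],0,1],
  [[0,0,0],0,1],
  [[0,0,5],0,1],
  [[0,0,15],0,1],
  [[0,0,25],0,1],
  [[0,0,30],0,1],
  [[0,0,30],0,1],
  [[0,0,25],0,1],
  [[0,0,10],0,1],
  [[0,0,0],0,1],
])

```text
time: 44.73
position: [0.6022, 0.2562, 0.2297]
ee_rot: [0.708, -0.706, -0.014, 0.011]
ft_force: [0.0, 0.1, 0.2]
width: 0.0871
```

Call:
servo_tool([
  [[-5,-20,0],0,1],
  [[-5,-30,0],0,1],
  [[-5,-35,0],0,1],
  [[-5,-35,0],0,1],
  [[-5,-35,0],0,1],
  [[-5,-35,0],0,1],
  [[-5,-35,0],0,1],
  [[-5,-35,0],0,1],
  [[-5,-35,0],0,1],
  [[-5,-35,0],0,1],
  [[-5,-35,0],0,1],
  [[-5,-30,0],0,1],
  [[0,-15,0],0,1],
  [[0,0,0],0,1],
  [[0,0,0],0,1],
  [[0,0,0],0,1],
])

```text
time: 46.07
position: [0.5409, -0.1527, 0.2255]
ee_rot: [0.707, -0.707, -0.012, 0.013]
ft_force: [1.5, 0.9, -0.7]
width: 0.0871
```

```bash
python3 - <<'E'
from h import *
s=grab('scene','s12.png');t=grab('top','t12.png')
a=cv2.imread('pics/s12.png')[100:300,120:400];b=cv2.imread('pics/t12.png')[150:210,120:280]
o=np.zeros((580,700,3),np.uint8);o[:400,:560]=cv2.resize(a,None,fx=2,fy=2);o[400:580,:480]=cv2.resize(b,None,fx=3,fy=3)
cv2.imwrite('pics/c14.png',np.clip(o*1.5,0,255).astype(np.uint8));st=env.read_state();print(st['time'],st['position'],st['ft_force'],st['width'])
E
```

```text
46.1667 [ 0.54112069 -0.15240708  0.22590333] [ 0.14438647 -0.23788218  0.24339319] 0.08710773938714057
```

View pics/c14.png

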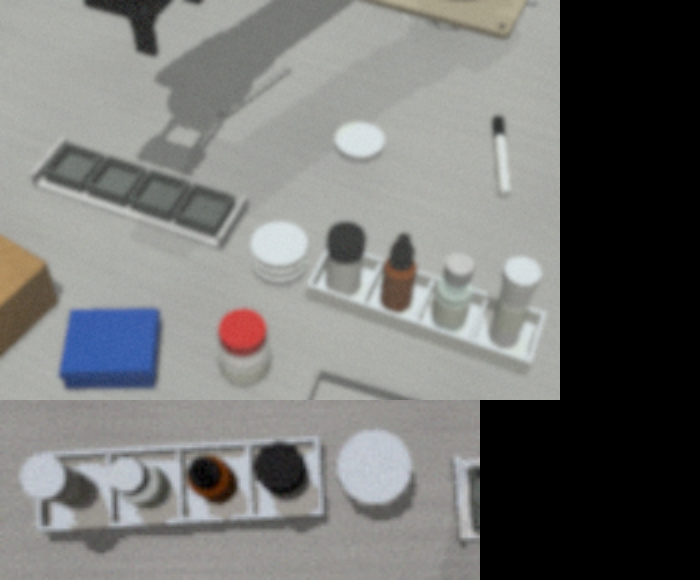

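All four vials stand upright in the tray in the right order, all the cups are empty, and the arm is clear. I'm handing in the job.

```bash
python3 -c "
from station import env
print(env.close_job())"
```

```text
the job is handed in; nothing more can be done
None
```

All four vials are in the white tray in reverse order, and I handed the job in after about 46 s of robot time. From left to right the rack held jar b, dropper c, crimp bottle d and tube a; the tray now reads a, d, c, b.

- **Final check:** pictures from both cameras, taken just before hand-in, show each vial upright in its own place, every cup empty and the arm clear. Each vial was lowered until I felt about 6 N of floor contact, then released; the lean seen from the top camera is only perspective.
- **Grips redone:** two first grips gave the wrong finger width, so I reopened before lifting.
    - **Dropper c:** the fingertips first closed on the glass shoulder (32 mm), so I gripped higher on the collar (23.5 mm).
    - **Tube a:** the recommended grip caught the cap (34 mm), and 6 mm lower was unclear (33 mm). I gripped the cap instead.
- **Not confirmed:** I took no picture after hand-in, and `close_job()` reports no verdict.

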